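# Set the hob dial to the red peg

## Task

Turn the big knurled dial of the gas hob clockwise with your fingertips until it clicks into place with its white pointer at the red peg, without going on past it, then take the hand away. Do it by rubbing the dial round: nothing is to be picked up, and everything else, the pot on the hob included, stays where it stands.

Things in the scene. Friction and masses are not known exactly. Their poses are not given: they have to be found in the camera images.
- dial_top (a point): centre of the flat top face of the hob's black knurled dial, on its vertical axis: a disc 96 mm across, 18 mm high, top face about 84 mm above the worktop. Too wide to grip; a fingertip pressed on its bare ribbed top 25 to 40 mm from the axis (5 to 10 N) and moved along a circle drags it round. This frame turns with the dial: z up, x along the white pointer line (21 to 47 mm from the axis)
- dial (a joint): angle of the dial in rad; 0 is off (pointer along the hob's own x), grows clockwise seen from above. It starts at off and clicks into a detent every 0.628 (36 degrees): 0, 0.628, 1.257, 1.885, 2.513, 3.142; let go between two it snaps to the nearer one. Leaving a detent takes up to about 0.06 N m. End stops at -0.12 and 3.26
- red_peg_mark (a point): top centre of the red setting peg, a round peg 12 mm across and 6 mm high fixed on the hob's top sheet 63 mm from the dial's axis, at one of the dial's first three clicks (36, 72 or 108 degrees clockwise from off). Two like white pegs stand at the other two of these clicks
- hob: single-burner tabletop gas hob in pale, almost white metal, fixed, 220 x 360 mm, top sheet 60 mm above the worktop (pan rest up to 96 mm). Origin under its centre on the worktop; z up, x from its front to its back, y to its left. Burner with a black pan rest 145 mm wide at y = +85 mm; the dial's axis at x = -5 mm, y = -105 mm
- dial_stem: the carrier under the dial, on its axis; it moves with the dial's spring but does not turn. The spring lets the dial give straight down about 1 mm per 3.5 N (after the first 3.5 N), at most 4 mm. Origin on the axis at the dial's underside, 6 mm over the hob's top sheet; contact with the dial counts as contact with it
- pan: small steel cooking pot, 120 mm across its rim (about 190 mm over its two side handles), 55 mm high, standing loose on the hob's pan rest; origin at the centre of its underside
- onion: brown onion, 75 mm across, 77 mm high, loose on the worktop just left of the hob; origin at its underside
- salt: salt shaker, 43 mm across, 105 mm high, loose on the front strip of the worktop to the right; origin at its underside
- matches: matchbox 36 x 52 x 15 mm, loose on the worktop just left of the hob; origin at its underside
- jar: jar with a white screw lid, 62 mm across, 98 mm high, loose on the front strip of the worktop to the right; origin at its underside

How it is judged:
By the outcome, as a careful person would: the job done as asked, in the order asked, and still so for the second after the job is handed in, with the robot touching nothing.
It also fails if it takes over 42 s, if anything falls off the work surface, if the arm or the gripper's body presses on something with over 40 N, if the wrist force passes 120 N, or if a joint passes its speed limit or range.

## Robot

A 6-joint arm with a two-finger parallel gripper is mounted at the origin on a cart in front of the work surface, level with it; the furniture and walls round the work are solid. World frame = base frame: x ahead of the robot, y to its left, z up, the work surface at z = 0. Lengths are in m, angles in rad, forces in N, time in s.
With the tool pointing down it reaches from about 0.3 to 0.775 m from the base axis. Payload 14.6 kg.
Tool frame: the origin (TCP) lies at the very end of the fingers, on their centre line; the grasp point (between the pads) lies 19 mm behind it; z points along the fingers, x is the direction in which the jaws open and shut, and the axes are right-handed (so a half turn about z gives the same grasp; the last joint's range is limited). The gripper opens to 94 mm and grips with 3 to 60 N. Pads are 16 mm wide; open, the fingers measure 119 mm over their backs; the gripper's body (75 mm by 177 mm) begins 78 mm behind the grasp point.
Start: joints at [1.043, 0.3, 1.521, -0, 1.321, -0.067], TCP at [0.245, 0.493, 0.205] pointing down, gripper open.
Joint ranges: [-3.03, 3.03], [-0.79, 2.21], [0.23, 2.52], [-1.04, 4.18], [0, 3.07], [-2.55, 2.55]. Speed limits (rad/s): [2.22, 2.22, 2.57, 3.14, 3.14, 3.14].

## Interface

Orientations are given as [roll, pitch, yaw] about the fixed x, y, z axes, in that order (R = Rz(yaw) Ry(pitch) Rx(roll)).
In Python, from station import ctrl gives the robot as it stands.
- The arm moves only by the shell command python3 -m inch 'ROWS' [FORCE]. ROWS is JSON, one flat list of numbers, 7 for each row, row after row: the shift along the tool's x, y, z in cm, then the turn, a rotation vector about the tool's x, y, z in rad, then the opening, from 0 (shut) to 1 (fully open). In form: [tx, ty, tz, wx, wy, wz, claw, tx, ty, tz, wx, wy, wz, claw, ...]. A call has 1 to 20 rows; each row shifts and turns the commanded pose from where the row before left it, along the tool's axes as they then stand; what a row does not reach is not made up. A row lasts 1/8 s, in which the tool goes at most 62.5 mm and 10.7 degrees, less where a joint would pass 70% of its speed; a pose out of reach is approached as far as the arm can. A call is refused whole if a number of a shift passes 6.25 or a number of a turn 0.188, either way. A call with a gripper value outside its range is refused whole. The fingers move at their own pace and stop on an object; FORCE is the grip in N (left out, the last holds). Time passes only in rows, so rows that do not move let the fingers close. It gives the time, the measured TCP pose, the force and the opening at its end, in the units of the state.
- ctrl.get_obs(): the state, without advancing time (a new reading comes with each control period).
- ctrl.camera(name): name is "side" or "top"; returns (picture, depth): 384x512x3 uint8, red, green, blue; 384x512 float32, m along the optical axis (not along the pixel's ray), 0 where there is no reading.
- ctrl.camera_params(name): a dict with "vertical_fov" (degrees; the focal length in pixels is half the picture's height over the tangent of half this angle, whatever the lens; pixels are square), "cx", "cy" (the principal point, pixels), "camera_from_world" (4x4, takes a point from world to camera coordinates). Camera axes: x right, y down, z forward; pixel columns grow to the right and rows downward; lengths in m; the calibration is good to about 2 mm. A picture is of the moment at which its call begins. camera_params takes no time and is no camera call.
- ctrl.hand_in(): hands the job in, once; it reports no verdict.
Trained networks look in the newest picture that a camera, given by its name, has taken for a name from the list of things; names that differ only in an ending like _2 or _b are one class to them, and where a whole thing is asked for, a point or a joint stands for the part that bears it (a point fixed in the world has none). Each returns a list of dicts, best first, with "score" (0 to 1); they miss things now and then, are a little off and sometimes report something else, mostly with a low value. They report only what shows in the picture. A call takes as long as a camera call.
- ctrl.spot_in(camera, label): "bbox" ([centre column, centre row, width, height] in pixels, round what is visible of it).
- ctrl.place_of(camera, label): "centre" ([column, row] in pixels: a listed point, or the origin of a listed thing).
The state is a dict: "time_s": time; "qpos": joint angles; "joint_vel": joint speeds; "tau": joint torques, N m; "ee_pos": TCP position; "eef_rot": TCP orientation; "force": force on the tool from outside, world axes, zero at the start; "moment": the same for the moment, N m; "grip_width": finger opening in m.
Only numpy, scipy, OpenCV 4.12 (cv2) and the standard library are available. Lean on these libraries where they do the work, as an engineer would, in place of code of your own. Each camera call takes 0.05 s, during which the arm holds its last target. There are 200 camera calls.

## Working session

There is one attempt and no reset: what is moved stays moved. The work goes in short steps, Python scripts to look and compute and a shell command to move; the robot and the scene stay as the last step left them, time stands still between calls to the robot, and variables do not carry over. Pictures are saved under pics/ and viewed, about 8 in all and at most 12, crops included, and the job is handed in when it is done.

```bash
mkdir -p pics
cat > h.py <<'E'
import numpy as np, cv2
from station import ctrl
def px2w(cam,u,v,depth=None,z=None):
    p=ctrl.camera_params(cam); f=192/np.tan(np.radians(p["vertical_fov"]/2))
    T=np.linalg.inv(np.array(p["camera_from_world"])); r=np.array([(u-p["cx"])/f,(v-p["cy"])/f,1])
    o=T[:3,3]; d=T[:3,:3]@r
    s=depth if depth is not None else (z-o[2])/d[2]
    return o+s*d
E
python3 - <<'E'
from h import *
for c in("top","side"):
    im,d=ctrl.camera(c); cv2.imwrite(f"pics/{c}0.png",im[:,:,::-1])
    p=ctrl.camera_params(c);print(c,p["vertical_fov"],p["cx"],p["cy"],np.linalg.inv(np.array(p["camera_from_world"]))[:3].round(3).tolist())
    for l,z in(("dial_top",.084),("red_peg_mark",.066),("hob",0),("pan",.096),("salt",0),("jar",0)):
        for r in ctrl.place_of(c,l)[:2]: print(l,round(r["score"],2),np.round(r["centre"],1),px2w(c,*r["centre"],z=z).round(4))
o=ctrl.get_obs();print(o["time_s"],o["ee_pos"],o["eef_rot"],o["force"])
E
```

```text
top 48.02710712809924 250.17969750743356 188.04120358544608 [[-0.018, -0.994, 0.106, 0.391], [-1.0, 0.018, 0.005, -0.02], [-0.006, -0.106, -0.994, 1.369]]
dial_top 0.71 [261.9 175.7] [ 0.5644 -0.0501  0.084 ]
hob 0.59 [230.6 174.2] [0.5825 0.0482 0.    ]
pan 0.87 [203.1 165. ] [0.5983 0.1253 0.096 ]
salt 0.55 [374.  217.1] [ 0.4369 -0.4042  0.    ]
jar 0.9 [342.6 214.3] [ 0.4476 -0.3053  0.    ]
side 45.77197342704149 258.02807805092806 189.2570995195173 [[-0.996, -0.051, 0.077, 0.412], [-0.091, 0.426, -0.9, 1.471], [0.013, -0.903, -0.429, 0.796]]
dial_top 0.62 [247.2 187.1] [ 0.5808 -0.0367  0.084 ]
dial_top 0.4 [239.7 255.4] [0.5511 0.4117 0.084 ]
hob 0.87 [240.9 220.5] [0.5915 0.0662 0.    ]
hob 0.61 [286.4 180.6] [ 0.4423 -0.2992  0.    ]
pan 0.82 [232.2 201. ] [0.6161 0.1052 0.096 ]
salt 0.31 [232.8 202.7] [ 0.6397 -0.0682  0.    ]
0.7 [0.24455788 0.49260929 0.20542439] [-3.14157520e+00  5.54200030e-05  1.10996124e+00] [-0.55424461  0.11347828 -0.6294629 ]
```

Run:
```python
import cv2,numpy as np
a=cv2.imread("pics/top0.png");b=cv2.imread("pics/side0.png")
A=cv2.resize(a[115:235,160:320],(800,600),interpolation=3); cv2.imwrite("pics/topc.png",A)
cv2.imwrite("pics/both.png",np.hstack([cv2.resize(a,(400,300)),cv2.resize(b,(400,300))]))
cv2.imwrite("pics/sidec.png",cv2.resize(b[140:260,170:330],(800,600),interpolation=3))
```

```text
(no output)
```

View pics/topc.png

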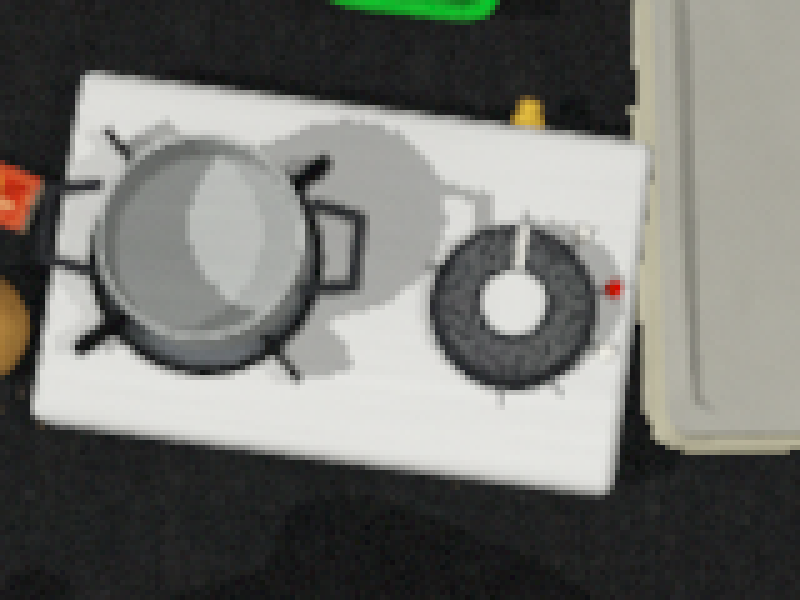

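View pics/both.png

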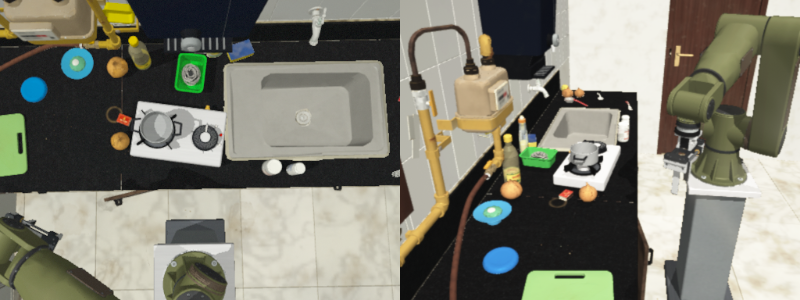

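The top view shows the pegs at crop px white (588,232), red (614,289) and white (605,352), with the dial centre at about (513,306) and the pointer up. Red is the middle peg, so two clicks (72°). Next I'll refine the dial centre with depth.

Run:
```python
from h import *
for c in("top","side"):
    im,d=ctrl.camera(c)
    p=ctrl.camera_params(c); f=192/np.tan(np.radians(p["vertical_fov"]/2)); T=np.linalg.inv(np.array(p["camera_from_world"]))
    v,u=np.mgrid[:384,:512]; P=np.stack([(u-p["cx"])/f*d,(v-p["cy"])/f*d,d],-1)@T[:3,:3].T+T[:3,3]
    near=np.hypot(P[...,0]-.566,P[...,1]+.048)<.08
    sheet=near&(np.hypot(P[...,0]-.566,P[...,1]+.048)>.06)
    dark=near&(im.max(-1)<110)&(d>0)&(P[...,2]>.07)
    q=P[dark]; print(c,"sheet z",np.median(P[sheet][:,2]).round(4),"n",dark.sum(),"dial z",np.median(q[:,2]).round(4))
    uv=np.argwhere(dark)[:,::-1].astype(np.int32); h=cv2.convexHull(uv); e=cv2.fitEllipse(h); print(e, "centre",px2w(c,*e[0],z=.084).round(4))
    top=q[abs(q[:,2]-np.median(q[:,2]))<.008]; print("bbox mid",((top.max(0)+top.min(0))/2).round(4), np.ptp(top,0).round(4))
for n,a,z in(("dial",(513,306),.084),("ptr",(521,245),.084),("w1",(588,232),.066),("red",(614,289),.066),("w2",(605,352),.066)):
    w=px2w("top",160+a[0]/5,115+a[1]/5,z=z)
    if n=="dial": c0=w
    dv=w-c0; print(n,w.round(4),np.hypot(*dv[:2]).round(4),np.degrees(np.arctan2(dv[1],dv[0])).round(1))
B=[px2w("top",160+a/5,115+b/5,z=.06) for a,b in((83,72),(648,145),(608,494),(33,420))]
m=sum(B)/4; e=B[0]-B[1]+B[3]-B[2]; print("hob",m,"yaw",np.degrees(np.arctan2(-e[0],e[1])))
y=np.arctan2(-e[0],e[1]);R=np.array([[np.cos(y),-np.sin(y)],[np.sin(y),np.cos(y)]]);print(m[:2]+R@[-.005,-.105])
```

```text
top sheet z 0.0589 n 628 dial z 0.0825
((262.5002746582031, 175.98683166503906), (31.595123291015625, 31.949647903442383), 119.67568969726562) centre [ 0.5635 -0.0519  0.084 ]
bbox mid [ 0.5629 -0.0521  0.0824] [0.0939 0.0941 0.0151]
side sheet z 0.0605 n 103 dial z 0.0836
((252.80584716796875, 187.34307861328125), (13.448229789733887, 22.538330078125), 94.09149169921875) centre [ 0.5601 -0.0371  0.084 ]
bbox mid [ 0.5578 -0.0493  0.0828] [0.0716 0.0954 0.0134]
dial [ 0.5628 -0.0522  0.084 ] 0.0 0.0
ptr [ 0.5999 -0.0578  0.084 ] 0.0374 -8.6
w1 [ 0.6101 -0.0995  0.066 ] 0.0668 -45.0
red [ 0.5746 -0.1145  0.066 ] 0.0634 -79.3
w2 [ 0.536 -0.108  0.066] 0.0619 -115.7
hob [0.58337458 0.05155757 0.06      ] yaw -8.480256319868746
[ 0.56294504 -0.05155709]
```

```bash
python3 -m inch '[-2.885,4.394,0,0,0,0,0.57, -2.885,4.394,0,0,0,0,0.57, -2.885,4.394,0,0,0,0,0.57, -2.885,4.394,0,0,0,0,0.57, -2.885,4.394,0,0,0,0,0.57, -2.885,4.394,0,0,0,0,0.57, -2.885,4.394,0,0,0,0,0.57, -2.885,4.394,0,0,0,0,0.57, -2.885,4.394,0,0,0,0,0.57, -2.885,4.394,0,0,0,0,0.57, -2.885,4.394,0,0,0,0,0.57, -2.885,4.394,0,0,0,0,0.57, 0,0,0,0,0,-0.104,0.57, 0,0,0,0,0,-0.104,0.57, 0,0,0,0,0,-0.104,0.57, 0,0,0,0,0,0,0.57, 0,0,0,0,0,0,0.57]'
```

```text
time_s: 2.92
ee_pos: [0.5629, -0.0519, 0.2055]
eef_rot: [3.142, -0.0, 1.42]
force: [-0.9, -0.5, 0.4]
grip_width: 0.0534
```

```bash
python3 -m inch '[0,0,2,0,0,0,0.57, 0,0,2,0,0,0,0.57, 0,0,2,0,0,0,0.57, 0,0,2,0,0,0,0.57, 0,0,2,0,0,0,0.57, 0,0,1.2,0,0,0,0.57, 0,0,0,0,0,0,0.57, 0,0,0,0,0,0,0.57]'
python3 - <<'E'
from h import *
im,_=ctrl.camera("top"); im2,_=ctrl.camera("side")
A=cv2.resize(im[115:235,200:320],(400,400),interpolation=3);B=cv2.resize(im2[130:230,200:300],(400,400),interpolation=3)
cv2.imwrite("pics/c2.png",np.hstack([A,B])[:,:,::-1])
E
```

```text
time_s: 3.92
ee_pos: [0.5633, -0.052, 0.0942]
eef_rot: [3.14, -0.0, 1.422]
force: [-0.1, -0.0, 0.6]
grip_width: 0.0537
```

View pics/c2.png

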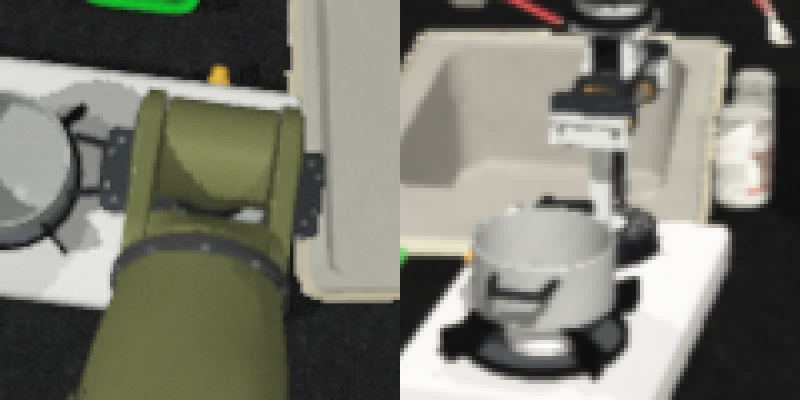

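The top view shows the gripper centred over the dial, with the body above the pot's handle level. The side view shows the fingers just above the dial and clear of the pot. Next I'll lower in small steps until they touch.

```bash
python3 -m inch '[0,0,0.4,0,0,0,0.57, 0,0,0.2,0,0,0,0.57, 0,0,0.2,0,0,0,0.57, 0,0,0,0,0,0,0.57]'; python3 -m inch '[0,0,0.1,0,0,0,0.57, 0,0,0.1,0,0,0,0.57, 0,0,0,0,0,0,0.57]'
```

```text
time_s: 4.53
ee_pos: [0.5628, -0.0519, 0.0852]
eef_rot: [-3.141, 0.0, 1.422]
force: [-0.0, -0.3, -0.0]
grip_width: 0.0534
time_s: 4.9
ee_pos: [0.563, -0.0519, 0.0837]
eef_rot: [3.141, 0.0, 1.422]
force: [-1.2, 0.5, 4.1]
grip_width: 0.0539
```

```bash
python3 -m inch '[0,0,0.1,0,0,0,0.57, 0,0,0.1,0,0,0,0.57, 0,0,0,0,0,0,0.57]'
```

```text
time_s: 5.28
ee_pos: [0.5631, -0.052, 0.0821]
eef_rot: [3.141, 0.0, 1.422]
force: [-3.3, 0.5, 9.8]
grip_width: 0.0535
```

```bash
python3 -m inch '[0,0,0.04,0,0,0.05,0.57, 0,0,0,0,0,0.06,0.57, 0,0,0,0,0,0.06,0.57, 0,0,0,0,0,0.06,0.57]'
python3 - <<'E'
from h import *
print(ctrl.get_obs()["moment"])
E
```

```text
time_s: 5.78
ee_pos: [0.5632, -0.0512, 0.0819]
eef_rot: [3.141, -0.001, 1.19]
force: [-2.4, 6.5, 10.6]
grip_width: 0.0538
[1.28845231 0.55862853 0.05727737]
```

```bash
python3 -m inch '[0,0,0,0,0,0.07,0.57, 0,0,0,0,0,0.07,0.57, 0,0,0,0,0,0.07,0.57, 0,0,0,0,0,0.07,0.57, 0,0,0,0,0,0.07,0.57, 0,0,0,0,0,0.05,0.57, 0,0,0,0,0,0,0.57]'
python3 - <<'E'
from h import *
print(ctrl.get_obs()["moment"])
im,_=ctrl.camera("top"); im2,_=ctrl.camera("side")
A=cv2.resize(im[115:235,200:320],(400,400),interpolation=3);B=cv2.resize(im2[160:220,220:280],(400,400),interpolation=3)
cv2.imwrite("pics/c3.png",np.hstack([A,B])[:,:,::-1])
E
```

```text
time_s: 6.65
ee_pos: [0.5638, -0.0509, 0.0821]
eef_rot: [3.141, -0.003, 0.792]
force: [1.1, 8.0, 9.8]
grip_width: 0.0535
[ 1.60517851 -0.16782669  0.0527186 ]
```

View pics/c3.png

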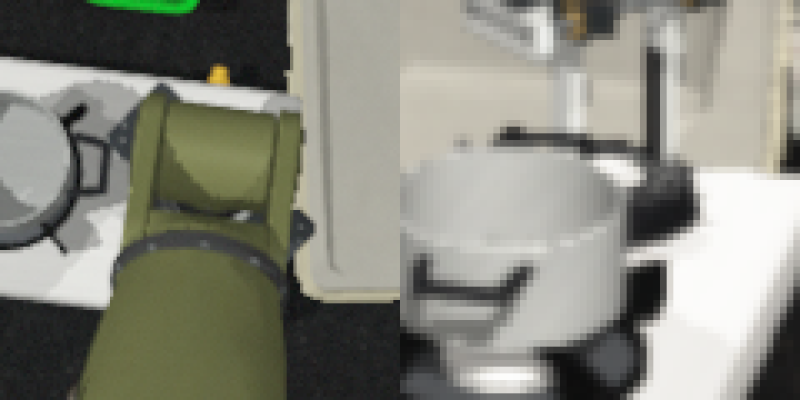

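```bash
python3 -m inch '[0,0,0,0,0,0.07,0.57, 0,0,0,0,0,0.07,0.57, 0,0,0,0,0,0.07,0.57, 0,0,0,0,0,0.07,0.57, 0,0,0,0,0,0.07,0.57, 0,0,0,0,0,0.07,0.57, 0,0,0,0,0,0.07,0.57, 0,0,0,0,0,0.07,0.57, 0,0,0,0,0,0.06,0.57, 0,0,0,0,0,0,0.57]'
python3 - <<'E'
from h import *
print(ctrl.get_obs()["moment"])
E
python3 -m inch '[0,0,-0.1,0,0,0,0.57, 0,0,-0.1,0,0,0,0.57, 0,0,-0.2,0,0,0,0.57, 0,0,-1,0,0,0,0.57,0,0,-3,0,0,0,0.57,0,0,-3,0,0,0,0.57,0,0,-4,0,0,0,0.57]'
```

```text
time_s: 8.0
ee_pos: [0.5641, -0.0511, 0.0822]
eef_rot: [-3.141, -0.004, 0.171]
force: [2.6, 7.2, 9.2]
grip_width: 0.0534
[ 1.31565844 -0.50381667  0.02476534]
time_s: 8.88
ee_pos: [0.5623, -0.052, 0.1959]
eef_rot: [-3.141, 0.002, 0.172]
force: [1.1, -0.0, -1.1]
grip_width: 0.0536
```

```bash
python3 -m inch '[-3,0,-1,0,0,0,0.57,-2.4,-4.5,0,0,0,0,0.57,-2.4,-4.5,0,0,0,0,0.57,-2.4,-4.5,0,0,0,0,0.57,-2.4,-4.5,0,0,0,0,0.57,-2.4,-4.5,0,0,0,0,0.57,0,0,0,0,0,0,0.57,0,0,0,0,0,0,0.57]'
python3 - <<'E'
from h import *
im,_=ctrl.camera("top"); cv2.imwrite("pics/t4.png",im[:,:,::-1])
cv2.imwrite("pics/t4c.png",cv2.resize(im[115:235,160:320],(800,600),interpolation=3)[:,:,::-1])
E
```

```text
time_s: 9.88
ee_pos: [0.3769, 0.1438, 0.2054]
eef_rot: [3.141, -0.0, 0.172]
force: [-0.0, 0.1, 1.0]
grip_width: 0.0538
```

View pics/t4c.png

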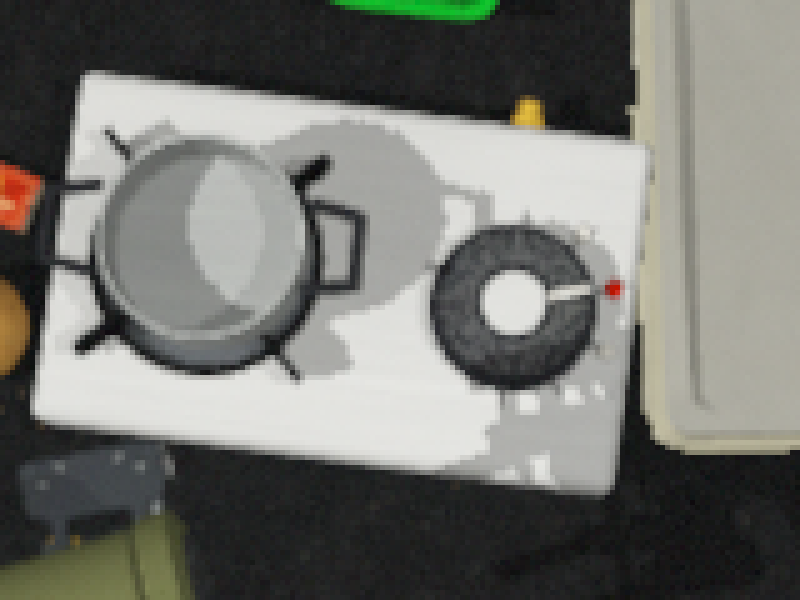

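The pointer (crop px about 548–592, 295) now aims straight at the red peg (614,289). The pot sits at the same pixels as before, and the hand is clear.

Run:
```python
from h import *
w=[px2w("top",160+a/5,115+b/5,z=z)[:2] for a,b,z in((513,306,.084),(570,294,.084),(614,289,.066))]
for q in w[1:]: print(np.degrees(np.arctan2(*(q-w[0])[::-1])))
a=cv2.imread("pics/top0.png").astype(int);b=cv2.imread("pics/t4.png").astype(int)
print("pan diff",abs(a-b)[138:192,170:225].mean()); print(ctrl.hand_in())
```

```text
-79.08057378188887
-79.33773831901556
pan diff 0.9441077441077441
the job is handed in; nothing more can be done
None
```

The dial is at the red peg and the job is handed in, at about 10 s of the 42 s allowed. The red peg was the middle one, two clicks (72°) clockwise from off.

I pressed both fingertips on the ribbed top, either side of the axis, with about 10 N in all. I then turned the hand 72° clockwise, lifted it and moved it clear.

**Last checks**
- **Pointer:** in the final top picture it lies at −79.1° and the red peg at −79.3°, equal within what the picture can resolve.
- **Pot:** it stands where it was; the picture around it hardly changed.
- **Hand:** it was clear of the hob, and the wrist force had fallen back to about 1 N.

**What disagreed or went unchecked**
- **Dial centre:** the side camera's network put it about 15–20 mm away from the top camera's. I used the top camera, which agreed with the hob's outline.
- **Sideways force:** it rose to about 8 N during the turn, probably because my centre was slightly off the axis. The dial still turned the full 72°.
- **Other objects:** I did not check the onion, matches, salt and jar separately after the move. The hand did not go near the salt or jar.

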